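# Clear the conchos off the marble slab

## Robot

A 6-joint arm with a two-finger parallel gripper is mounted at the origin on the work surface. World frame = base frame: x ahead of the robot, y to its left, z up, the work surface at z = 0. Lengths are in m, angles in degrees, forces in N, time in s.
With the tool pointing down it reaches from about 0.225 to 0.875 m from the base axis. Payload 3.4 kg.
Tool frame: the origin (TCP) lies on the front face of the gripper's body, between the roots of the fingers; the fingertips stand 73 mm ahead of it and the grasp point (between the pads) lies 54 mm ahead of it; z points along the fingers, y is the line along which they close (so a half turn about z gives the same grasp; the last joint's range is limited). The gripper opens to 85 mm and grips with 20 to 120 N. Pads are 22 mm wide; open, the fingers measure 114 mm over their backs; the gripper's body (76 mm by 85 mm) begins 54 mm behind the grasp point. The pads swing forward as they close: fully open they stand 13 mm farther back than shut.
Start: joints at [-76.261, 15.808, 86.224, -0, 77.962, -6.933], TCP at [0.203, -0.538, 0.304] pointing down, gripper open.
Joint ranges: [-165.64, 165.64], [-43.16, 119.46], [12.63, 154.43], [-67.54, 247.53], [6.08, 155.33], [-154.97, 154.97]. Speed limits (degrees/s): [147.25, 147.25, 180, 180, 180, 180].

## Interface

Orientations are given as a 3x3 rotation matrix whose columns are the frame's x, y, z axes.
In Python, from rig import read_state, get_image, camera_model, close_job, cut_out, spot_point gives the robot as it stands.
- The arm moves only by the tool servo_tool, never from a script. Its argument "motion" is a list of rows, each a list of 2 entries, a list of its own where there are three numbers: the shift along the world's x, y, z in mm, then the turn about the world's z in rad. A call has 1 to 8 rows; each row shifts and turns the commanded pose from where the row before left it; what a row does not reach is not made up. A row lasts 1/8 s, in which the tool goes at most 62.5 mm and 10.7 degrees, less where a joint would pass 70% of its speed; a pose out of reach is approached as far as the arm can. A call is refused whole if a number of a shift passes 62.5 or a number of a turn 0.188, either way. A call with a gripper value outside its range is refused whole. "jaw" is the finger opening in mm, from 0 to 85.4, set as the call begins (left out, the last holds). The fingers move at their own pace and stop on an object; "grip_force" is the grip in N (left out, the last holds). Time passes only in rows, so rows that do not move let the fingers close. It gives the time, the measured TCP pose, the force, the opening and the grip force at its end, in the units of the state.
- read_state(): the state, without advancing time (a new reading comes with each control period).
- get_image(name): name is "side" or "top" or "wrist"; returns the picture (420x560x3 uint8, red, green, blue); there is no depth.
- camera_model(name): a dict with "vertical_fov" (degrees; the focal length in pixels is half the picture's height over the tangent of half this angle, whatever the lens; pixels are square), "cx", "cy" (the principal point, pixels), "camera_from_world" (4x4, takes a point from world to camera coordinates). Camera axes: x right, y up, looking along -z (the intrinsics and any distortion apply to the point x, -y, -z); pixel columns grow to the right and rows downward; lengths in m; the calibration is good to about 2 mm. A picture is of the moment at which its call begins: read the wrist's pose just before it. camera_model takes no time and is no camera call; for the wrist camera it gives the pose at the moment of the call.
- close_job(): hands the job in; it is judged then, once.
Trained networks look in the newest picture that a camera, given by its name, has taken for a name from the list of things; names that differ only in an ending like _2 or _b are one class to them, and where a whole thing is asked for, a point or a joint stands for the part that bears it (a point fixed in the world has none). Each returns a list of dicts, best first, with "confidence" (0 to 1); they miss things now and then, are a little off and sometimes report something else, mostly with a low value. They report only what shows in the picture. A call takes as long as a camera call. They do not tell look-alikes from the thing itself.
- cut_out(camera, target): "pixels" (420x560 bool, what is visible of it) and "rect" ([centre column, centre row, width, height] in pixels, round what is visible of it).
- spot_point(camera, target): "pixel" ([column, row] in pixels: a listed point, or the origin of a listed thing).
The state is a dict: "clock": time; "joints": joint angles; "joint_velocities": joint speeds; "joint_efforts": joint torques, N m; "position": TCP position; "tcp_rot": TCP orientation; "contact_force": force on the tool from outside, world axes, zero at the start; "torque": the same for the moment, N m; "width": finger opening in m; "grip_force": force on a finger pad.
Only numpy, scipy, OpenCV 4.12 (cv2) and the standard library are available. Lean on these libraries where they do the work, as an engineer would, in place of code of your own. Each camera call takes 0.05 s, during which the arm holds its last target. There are 200 camera calls.

## Task

Sweep the three round brass conchos across the marble slab with your fingertips and over its edge into the open plywood tray beside it, so that all three lie in the tray. Only push them, do not pick them up, and leave the jar, the standing stamp and the square buckle where they are.

Things in the scene. Friction and masses are not known exactly. Their poses are not given: they have to be found in the camera images.
- concho_a: one of three identical round brass conchos (belt ornaments): a flat disc 30 mm in diameter, 10 mm high, with an upright rim 7 mm high and a slightly domed top, lying flat on the slab, 25 to 50 g, slides freely. Origin at its centre, 5 mm above its underside.
- concho_b: one of three identical round brass conchos (belt ornaments): a flat disc 30 mm in diameter, 10 mm high, with an upright rim 7 mm high and a slightly domed top, lying flat on the slab, 25 to 50 g, slides freely. Origin at its centre, 5 mm above its underside.
- concho_c: one of three identical round brass conchos (belt ornaments): a flat disc 30 mm in diameter, 10 mm high, with an upright rim 7 mm high and a slightly domed top, lying flat on the slab, 25 to 50 g, slides freely. Origin at its centre, 5 mm above its underside.
- slab: fixed marble work slab, 300 mm (its x) by 360 mm (its y), 40 mm thick, so its top is 40 mm above the bench. Origin at the centre of its underside. The tray stands against one of its two y-ends (180 mm from the origin along +y or -y), the carton against the other.
- tray: fixed open plywood tray, 150 mm (x) by 110 mm (y) outside, 36 mm high, walls and floor 4 mm; origin at the centre of its underside, axes parallel to the slab's. It stands on the bench, a long side against one y-end of the slab (gap 1.5 mm), up to 30 mm off the middle. Its rim is 4 mm below the slab's top: what is swept over the edge drops in.
- carton: fixed closed stock carton with a yellow lid, 150 by 110 mm, 46 mm high, against the other y-end of the slab; origin at the centre of its underside. Not part of the job.
- jar: amber glass jar with black cap, 44 mm in diameter, 55 mm high, standing on the slab; origin at the centre of its underside. Leave it where it is.
- stamp: steel hand stamp standing upright on the slab: round foot 34 mm in diameter, slim stem, 58 mm high; origin at the centre of its underside. Leave it where it is.
- buckle: rectangular brass buckle frame, 44 by 44 mm outside, 6 mm thick with an 8 mm thick centre bar, lying flat on the slab; origin at the centre of its underside. Leave it where it is.
Not all that is in view belongs to the job. Leave any turquoise or white look-alike of the concho_b alone.

How it is judged (in metres and radians):
At the end, for the whole second after the job is handed in: All three conchos at rest (slower than 20 mm/s) inside the tray: centres between its inner walls and less than 30 mm above the bench; jar, stamp and buckle within 20 mm of where they began (x of concho_a in the frame of tray between -0.071 and 0.071 m and y of concho_a in the frame of tray between -0.051 and 0.051 m and z of each of concho_a, concho_b, concho_c in the frame of tray below 0.03 m and linear speed of each of concho_a, concho_b, concho_c below 0.02 m/s and x of concho_b in the frame of tray between -0.071 and 0.071 m and y of concho_b in the frame of tray between -0.051 and 0.051 m and x of concho_c in the frame of tray between -0.071 and 0.071 m and y of concho_c in the frame of tray between -0.051 and 0.051 m and distance of each of jar, stamp, buckle from where it was at the start of the episode below 0.02 m); the robot touches nothing.
It fails at once if a concho is lifted: its centre more than 10 mm above where it lies on the slab (height (world z) of any of concho_a, concho_b, concho_c above 0.055 m).
It fails at once if the jar, the stamp or the buckle is moved by more than 20 mm, or knocked or tipped over (distance of any of jar, stamp, buckle from where it was at the start of the episode above 0.02 m or angle between any of jar, stamp, buckle's own z axis and vertical above 0.35 rad).
It also fails if it takes over 64 s, if anything falls off the work surface, if the arm or the gripper's body presses on something with over 40 N, if the wrist force passes 120 N, or if a joint passes its speed limit or range.

## Working session

There is one attempt and no reset: what is moved stays moved. The work goes in short steps, Python scripts to look and compute and a tool call to move; the robot and the scene stay as the last step left them, time stands still between calls to the robot, and variables do not carry over. Pictures are saved under pics/ and viewed, at most 10 in all, crops included, and the job is handed in when it is done.

Besides the shell and the picture viewer there is one more tool, called after "Emit:" as name(argument=value, ...) on one line, values as JSON. servo_tool: Moves the arm, as the interface text tells. Its arguments: {"type":"object","properties":{"motion":{"type":"array"},"jaw":{"type":"number"},"grip_force":{"type":"number"}},"required":["motion"]}

```bash
mkdir -p pics; cat > h.py <<'E'
import numpy as np, cv2
from rig import *
def ray(cam,px):
    m=camera_model(cam); f=210/np.tan(np.radians(m["vertical_fov"])/2)
    T=np.linalg.inv(np.array(m["camera_from_world"]))
    d=np.array([(px[0]-m["cx"])/f,-(px[1]-m["cy"])/f,-1])
    return T[:3,3],T[:3,:3]@d
def at(cam,px,z):
    o,d=ray(cam,px); return o+d*(z-o[2])/d[2]
E
python3 - <<'E'
from h import *
for c in ["top","side"]:
    im=get_image(c); cv2.imwrite(f"pics/{c}0.png",im[:,:,::-1])
    m=camera_model(c); print(c,m)
for n,z in [("concho_a",.045),("jar",.04),("stamp",.04),("buckle",.04),("tray",0),("carton",0),("slab",0)]:
    for r in spot_point("top",n): print(n,np.round(r["pixel"],1),round(r["confidence"],2),np.round(at("top",r["pixel"],z),4))
print(read_state()["clock"])
E
```

```text
top {'vertical_fov': 46.1034155508637, 'cx': 279.83056572594694, 'cy': 208.64204642318356, 'camera_from_world': array([[ 0.01184287, -0.99971674,  0.02064448, -0.00984084],
       [ 0.98332378,  0.01539074,  0.1812111 , -0.51715078],
       [-0.1814775 ,  0.01815415,  0.98322751, -0.92486757],
       [ 0.        ,  0.        ,  0.        ,  1.        ]])}
side {'vertical_fov': 45.01554974543471, 'cx': 276.35683650874256, 'cy': 205.3121540773183, 'camera_from_world': array([[-0.9171878 , -0.39783373, -0.02224566,  0.48332588],
       [ 0.20915699, -0.52821863,  0.82294497, -0.15536931],
       [-0.33914584,  0.75014225,  0.56768539, -0.74753819],
       [ 0.        ,  0.        ,  0.        ,  1.        ]])}
concho_a [216.7 203.3] 0.71 [0.5264 0.122  0.045 ]
concho_a [137.6 265.2] 0.71 [0.4028 0.2694 0.045 ]
concho_a [263.5 186.5] 0.64 [0.562  0.0303 0.045 ]
concho_a [192.2 301.9] 0.45 [0.3347 0.1617 0.045 ]
concho_a [299.1 163.5] 0.43 [ 0.6106 -0.0404  0.045 ]
stamp [210.4 136.9] 0.51 [0.6647 0.1401 0.04  ]
buckle [301.2 129. ] 0.73 [ 0.6851 -0.0447  0.04  ]
tray [147.5 193.1] 0.87 [0.5544 0.2705 0.    ]
tray [268.1 189.3] 0.39 [0.5665 0.0213 0.    ]
slab [267.  190.3] 0.58 [0.5644 0.0235 0.    ]
0.45
```

View pics/top0.png

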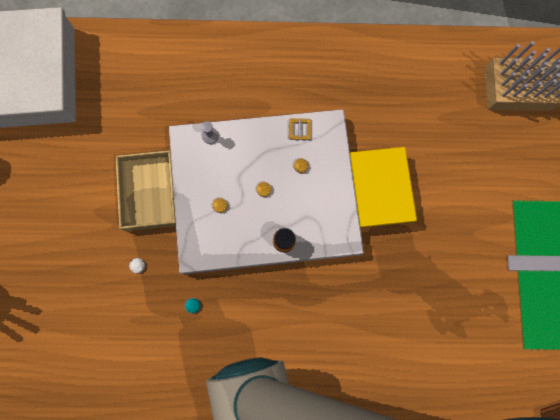

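View pics/side0.png

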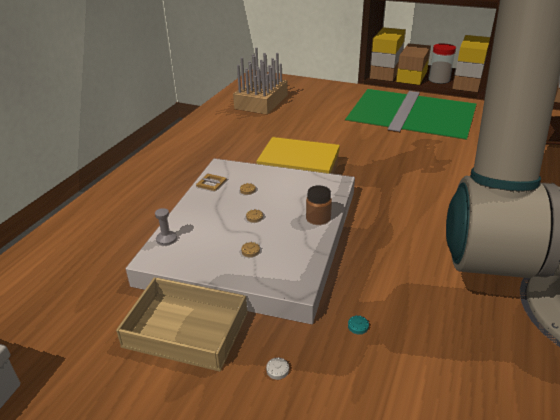

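The top picture shows the brass conchos at (219,205), (263,189) and (300,166). The tray is on the left (+y), the jar at (284,240), the stamp at (210,135) and the buckle at (300,129). The white (137,266) and turquoise (193,306) look-alikes lie on the bench.

```bash
python3 - <<'E'
from h import *
get_image("top")
for n,z in [("concho_a",.046),("jar",.095),("stamp",.04),("buckle",.044)]:
    for r in cut_out("top",n):
        ys,xs=np.nonzero(r["pixels"]); print(n,round(r["confidence"],2),xs.size,np.round(at("top",(xs.mean(),ys.mean()),z),4))
get_image("side")
for n,z in [("concho_a",.045),("jar",.04),("stamp",.04),("buckle",.04),("tray",0)]:
    for r in spot_point("side",n): print("side",n,round(r["confidence"],2),np.round(at("side",r["pixel"],z),4))
print("slab",[np.round(at("top",p,.04)[:2],3) for p in [(169,126),(345,111),(362,254),(181,272)]])
print("tray",[np.round(at("top",p,.036)[:2],3) for p in [(116,156),(120,230),(173,227)]])
s=read_state();print(s["tcp_rot"],s["position"],s["contact_force"],s["width"],s["clock"])
E
```

```text
concho_a 0.71 179 [ 0.6067 -0.0432  0.046 ]
concho_a 0.48 188 [0.3288 0.1628 0.046 ]
concho_a 0.46 188 [0.5567 0.0307 0.046 ]
jar 0.56 479 [ 0.4503 -0.0091  0.095 ]
buckle 0.6 297 [ 0.684  -0.0404  0.044 ]
side concho_a 0.84 [0.3907 0.3089 0.045 ]
side concho_a 0.72 [0.5533 0.0279 0.045 ]
side concho_a 0.72 [0.323 0.204 0.045]
side concho_a 0.6 [ 0.549  -0.1454  0.045 ]
side concho_a 0.44 [ 0.6046 -0.0457  0.045 ]
side jar 0.93 [ 0.4494 -0.016   0.04  ]
side stamp 0.7 [0.6693 0.136  0.04  ]
side buckle 0.49 [ 0.6838 -0.0439  0.04  ]
side tray 0.57 [0.5535 0.266  0.    ]
slab [array([0.686, 0.225]), array([ 0.726, -0.135]), array([ 0.431, -0.165]), array([0.391, 0.187])]
tray [array([0.622, 0.329]), array([0.472, 0.311]), array([0.479, 0.207])]
[[ 9.35626474e-01  3.52991642e-01  4.17321797e-05]
 [ 3.52991644e-01 -9.35626468e-01 -1.06764961e-04]
 [ 1.35859316e-06  1.14623234e-04 -9.99999993e-01]] [ 0.20298292 -0.53799036  0.30394264] [-0.70896438 -0.25644743 -0.21046103] 0.0853912298247182 1.0
```

Emit:
servo_tool(motion=[[[20, 39, 0], 0.166], [[20, 39, 0], 0.166], [[20, 39, 0], 0.166], [[20, 39, 0], 0.166], [[20, 39, 0], 0.166], [[20, 39, 0], 0.166], [[20, 39, 0], 0.166], [[20, 39, 0], 0.166]], jaw=18)

```text
clock: 2.0
position: [0.3635, -0.2247, 0.3042]
tcp_rot: [[-0.123, 0.992, 0.001], [0.992, 0.123, -0.0], [-0.001, 0.001, -1.0]]
contact_force: [0.6, -1.1, -0.3]
width: 0.018
grip_force: 0.0
```

Emit:
servo_tool(motion=[[[20, 39, 0], 0], [[20, 39, 0], 0], [[20, 39, 0], 0], [[20, 39, 0], 0], [[20, 38, -20], 0], [[20, 38, -20], 0], [[20, 38, -20], 0], [[20, 34, -20], 0]])

```text
clock: 3.0
position: [0.5236, 0.0795, 0.2235]
tcp_rot: [[-0.118, 0.993, 0.001], [0.993, 0.118, -0.0], [-0.0, 0.001, -1.0]]
contact_force: [1.0, -0.2, -0.0]
width: 0.0178
grip_force: 0.0
```

Emit:
servo_tool(motion=[[[0, 0, -25], 0], [[0, 0, -25], 0], [[0, 0, -20], 0], [[0, 0, -15], 0], [[0, 0, -10], 0], [[0, 0, -4], 0], [[0, 0, 0], 0], [[0, 0, 0], 0]])

```text
clock: 4.0
position: [0.5234, 0.078, 0.1255]
tcp_rot: [[-0.118, 0.993, 0.001], [0.993, 0.118, 0.0], [-0.0, 0.001, -1.0]]
contact_force: [0.2, -0.2, 0.5]
width: 0.0176
grip_force: 0.0
```

```bash
python3 - <<'E'
from h import *
a=get_image("side");b=get_image("wrist")
cv2.imwrite("pics/s1.png",cv2.resize(np.hstack([cv2.resize(a[120:330,100:380],None,fx=2,fy=2),b])[:,:,::-1],(800,300)))
s=read_state();print(s["tcp_rot"],s["position"],s["contact_force"],s["width"],s["clock"],s["joints"])
E
```

```text
[[-1.17739996e-01  9.93043689e-01  1.23485067e-03]
 [ 9.93044443e-01  1.17740111e-01 -2.03161083e-05]
 [-1.65566238e-04  1.22386958e-03 -9.99999237e-01]] [0.52331021 0.07797505 0.1254576 ] [-0.91678928  0.69694748  0.14581749] 0.01812642805108568 4.1 [ 9.39049968e-01  2.13015634e+01  1.06556947e+02 -2.94560373e-03
  5.20707661e+01 -5.82083596e+00]
```

View pics/s1.png

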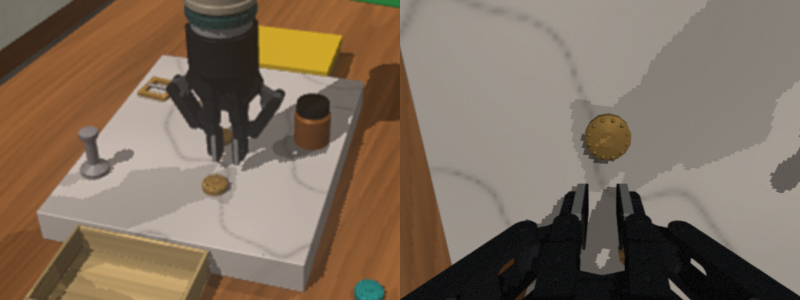

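The fingertips stand right behind concho_a, which lines up with the gap between them. I'll lower 10 mm and sweep.

Emit:
servo_tool(motion=[[[0, 0, -6], 0], [[0, 0, -4], 0], [[0, 6, 0], 0], [[0, 8, 0], 0], [[1, 12, 0], 0], [[1, 15, 0], 0], [[1, 16, 0], 0], [[1, 16, 0], 0]])

```text
clock: 5.1
position: [0.527, 0.1524, 0.115]
tcp_rot: [[-0.118, 0.993, 0.0], [0.993, 0.118, 0.0], [0.0, 0.0, -1.0]]
contact_force: [-0.0, -1.2, 0.3]
width: 0.0179
grip_force: 0.2
```

Emit:
servo_tool(motion=[[[1, 16, 0], 0], [[1, 16, 0], 0], [[1, 14, 0], 0], [[0, 12, 0], 0], [[0, 9, 0], 0], [[0, 6, 0], 0], [[0, 0, 0], 0], [[0, 0, 30], 0]])

```text
clock: 6.1
position: [0.5284, 0.2232, 0.1431]
tcp_rot: [[-0.117, 0.993, -0.006], [0.993, 0.117, -0.002], [-0.001, -0.006, -1.0]]
contact_force: [-0.1, 0.4, 0.2]
width: 0.0181
grip_force: 0.0
```

```bash
python3 - <<'E'
from h import *
a=get_image("side");b=get_image("top")
cv2.imwrite("pics/s2.png",cv2.resize(np.hstack([a,b])[:,:,::-1],(800,300)))
s=read_state();print(s["position"],s["contact_force"],s["clock"])
E
```

```text
[0.53176875 0.22412915 0.14745457] [ 0.05591476 -0.41138147 -0.01632457] 6.2
```

View pics/s2.png

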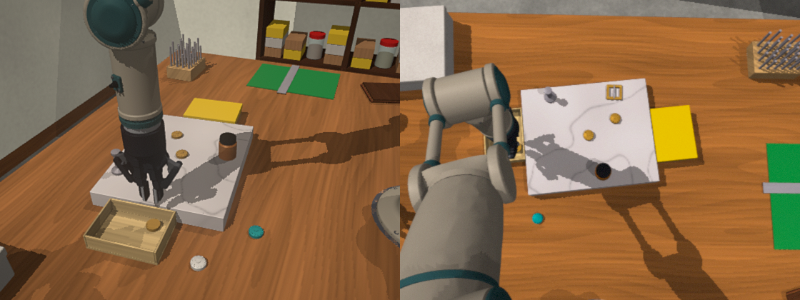

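Concho_a lies in the tray, at (153,224) in the side view. concho_b is next.

Emit:
servo_tool(motion=[[[0, -15, 25], 0], [[3, -30, 0], 0], [[5, -40, 0], 0], [[5, -45, 0], 0], [[5, -45, 0], 0], [[4, -35, 0], 0], [[2, -20, 0], 0], [[0, -6, 0], 0]])

```text
clock: 7.2
position: [0.5539, -0.0129, 0.1695]
tcp_rot: [[-0.116, 0.993, -0.0], [0.993, 0.116, 0.0], [0.0, -0.0, -1.0]]
contact_force: [-0.1, 0.3, 0.3]
width: 0.0182
grip_force: 0.0
```

Emit:
servo_tool(motion=[[[0, 0, 0], 0], [[0, 0, -20], 0], [[0, 0, -18], 0], [[0, 0, -10], 0], [[0, 0, 0], 0]])

```text
clock: 7.82
position: [0.5535, -0.0111, 0.1214]
tcp_rot: [[-0.119, 0.993, -0.001], [0.993, 0.119, 0.0], [0.001, -0.001, -1.0]]
contact_force: [0.2, 0.3, -0.3]
width: 0.0182
grip_force: 0.0
```

```bash
python3 - <<'E'
from h import *
a=get_image("side");b=get_image("wrist")
cv2.imwrite("pics/s3.png",cv2.resize(np.hstack([cv2.resize(a[120:330,100:380],None,fx=2,fy=2),b])[:,:,::-1],(800,300)))
s=read_state();print(s["position"],s["contact_force"],s["clock"])
E
```

```text
[ 0.55432559 -0.01157529  0.12233849] [-0.01463791  0.2180559  -0.28586779] 7.925
```

View pics/s3.png

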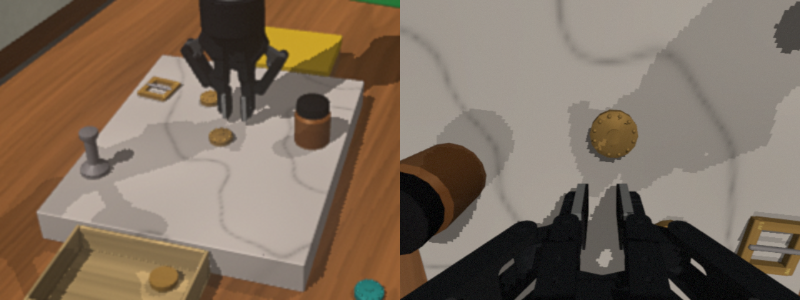

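The fingertips are lined up behind concho_b, and A is in the tray. Sweeping B.

Emit:
servo_tool(motion=[[[2, 0, -4], 0], [[0, 0, -3], 0], [[0, 6, 0], 0], [[0, 8, 0], 0], [[0, 12, 0], 0], [[0, 16, 0], 0], [[0, 18, 0], 0], [[0, 18, 0], 0]])

```text
clock: 8.93
position: [0.5559, 0.0675, 0.115]
tcp_rot: [[-0.118, 0.993, 0.0], [0.993, 0.118, 0.0], [0.0, 0.0, -1.0]]
contact_force: [-0.4, -0.6, 0.0]
width: 0.0183
grip_force: 0.2
```

Emit:
servo_tool(motion=[[[0, 18, 0], 0], [[0, 18, 0], 0], [[0, 18, 0], 0], [[0, 18, 0], 0], [[0, 18, 0], 0], [[0, 17, 0], 0], [[0, 15, 0], 0], [[0, 14, 0], 0]])

```text
clock: 9.93
position: [0.556, 0.203, 0.1149]
tcp_rot: [[-0.118, 0.993, 0.0], [0.993, 0.118, 0.0], [0.0, 0.0, -1.0]]
contact_force: [-0.2, 0.4, 1.0]
width: 0.018
grip_force: 0.0
```

Emit:
servo_tool(motion=[[[0, 11, 0], 0], [[0, 8, 0], 0], [[0, 6, 0], 0], [[0, 0, 0], 0], [[0, 0, 25], 0], [[0, -15, 30], 0]])

```text
clock: 10.68
position: [0.5556, 0.212, 0.1698]
tcp_rot: [[-0.118, 0.993, -0.002], [0.993, 0.118, -0.0], [-0.0, -0.002, -1.0]]
contact_force: [0.1, -0.5, -0.6]
width: 0.0178
grip_force: 0.0
```

```bash
python3 - <<'E'
from h import *
a=get_image("side")
cv2.imwrite("pics/s4.png",a[:,:,::-1])
for r in spot_point("side","concho_b"): print(np.round(r["pixel"]),round(r["confidence"],2),np.round(at("side",r["pixel"],.045),4))
s=read_state();print(s["position"],s["contact_force"],s["clock"])
E
```

```text
[212. 315.] 0.84 [0.5085 0.263  0.045 ]
[359. 322.] 0.71 [0.3185 0.1994 0.045 ]
[178. 315.] 0.7 [0.5523 0.2811 0.045 ]
[244. 190.] 0.62 [ 0.6088 -0.0384  0.045 ]
[277. 366.] 0.6 [0.3926 0.3059 0.045 ]
[0.55785244 0.21112734 0.17310874] [ 0.71239385 -0.08913573  0.38784809] 10.775
```

View pics/s4.png

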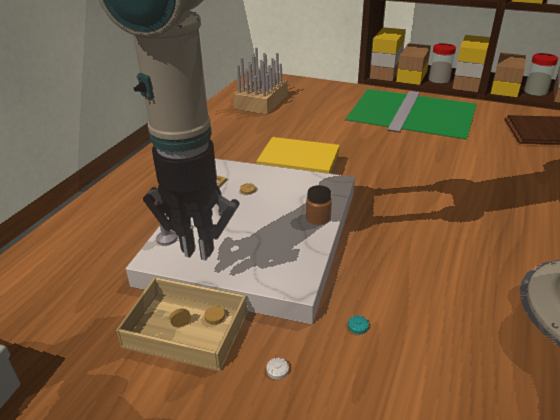

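A and B lie in the tray, at (212,315) and (180,317). Concho_c is next.

Emit:
servo_tool(motion=[[[3, -20, 0], 0], [[7, -40, 0], 0], [[8, -50, 0], 0], [[8, -50, 0], 0], [[8, -50, 0], 0], [[8, -44, 0], 0], [[6, -28, 0], 0], [[2, -14, 0], 0]])

```text
clock: 11.78
position: [0.6053, -0.0864, 0.1684]
tcp_rot: [[-0.115, 0.993, -0.002], [0.993, 0.115, 0.0], [0.001, -0.002, -1.0]]
contact_force: [0.7, 0.3, -0.3]
width: 0.018
grip_force: 0.0
```

Emit:
servo_tool(motion=[[[0, 0, 0], 0], [[0, 0, -20], 0], [[0, 0, -18], 0], [[0, 0, -10], 0], [[0, 0, 0], 0]])

```text
clock: 12.4
position: [0.6054, -0.083, 0.1212]
tcp_rot: [[-0.119, 0.993, -0.002], [0.993, 0.119, 0.001], [0.001, -0.002, -1.0]]
contact_force: [0.1, -0.0, 0.4]
width: 0.0178
grip_force: 0.0
```

```bash
python3 - <<'E'
from h import *
a=get_image("side");b=get_image("wrist")
cv2.imwrite("pics/s5.png",cv2.resize(np.hstack([cv2.resize(a[120:330,100:380],None,fx=2,fy=2),b])[:,:,::-1],(800,300)))
s=read_state();print(s["position"],s["contact_force"],s["clock"])
E
```

```text
[ 0.60627225 -0.08355343  0.12239457] [0.88857882 0.20618604 0.16663882] 12.5
```

View pics/s5.png

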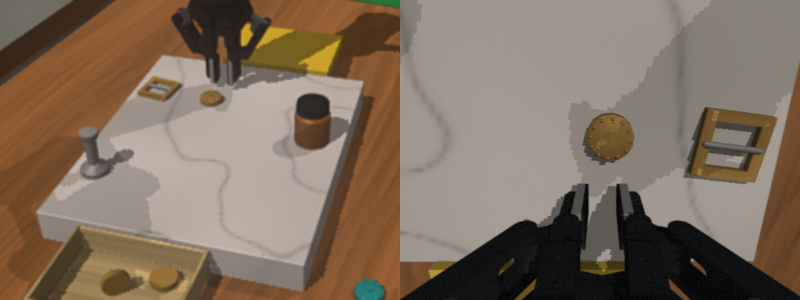

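Concho_c is centred ahead of the fingertips, and the buckle is clear to the right. Sweeping, drifting slightly towards -x.

Emit:
servo_tool(motion=[[[1, 0, -4], 0], [[0, 0, -3], 0], [[0, 6, 0], 0], [[0, 8, 0], 0], [[0, 12, 0], 0], [[-1, 16, 0], 0], [[-2, 18, 0], 0], [[-2, 18, 0], 0]])

```text
clock: 13.5
position: [0.6017, -0.0044, 0.115]
tcp_rot: [[-0.118, 0.993, -0.0], [0.993, 0.118, 0.0], [0.0, -0.0, -1.0]]
contact_force: [0.6, -0.7, 0.5]
width: 0.0182
grip_force: 0.1
```

Emit:
servo_tool(motion=[[[-2, 18, 0], 0], [[-2, 18, 0], 0], [[-2, 18, 0], 0], [[-2, 18, 0], 0], [[-2, 18, 0], 0], [[-2, 18, 0], 0], [[-2, 18, 0], 0], [[-2, 18, 0], 0]])

```text
clock: 14.5
position: [0.5858, 0.1392, 0.1149]
tcp_rot: [[-0.118, 0.993, 0.0], [0.993, 0.118, -0.0], [-0.0, 0.0, -1.0]]
contact_force: [0.8, -0.2, 0.2]
width: 0.0179
grip_force: 0.2
```

Emit:
servo_tool(motion=[[[-2, 18, 0], 0], [[-2, 16, 0], 0], [[-2, 14, 0], 0], [[-2, 14, 0], 0], [[-1, 13, 0], 0], [[0, 10, 0], 0], [[0, 8, 0], 0], [[0, 0, 0], 0]])

```text
clock: 15.5
position: [0.5771, 0.2315, 0.1149]
tcp_rot: [[-0.118, 0.993, 0.0], [0.993, 0.118, -0.0], [-0.0, 0.0, -1.0]]
contact_force: [0.0, 0.3, -0.8]
width: 0.018
grip_force: 0.0
```

Emit:
servo_tool(motion=[[[0, 0, 25], 0], [[0, 0, 30], 0], [[-20, -20, 30], 0], [[-20, -40, 20], 0], [[-20, -40, 0], 0], [[-10, -20, 0], 0], [[0, 0, 0], 0]])

```text
clock: 16.38
position: [0.5065, 0.1099, 0.22]
tcp_rot: [[-0.115, 0.993, -0.0], [0.993, 0.115, 0.0], [0.0, -0.0, -1.0]]
contact_force: [0.1, 0.5, 0.0]
width: 0.0178
grip_force: 0.0
```

```bash
python3 - <<'E'
from h import *
a=get_image("side");b=get_image("top")
cv2.imwrite("pics/s6.png",cv2.resize(np.hstack([cv2.resize(a[170:380,100:380],None,fx=2,fy=2),b])[:,:,::-1],(800,300)))
for n in ["concho_b","jar","stamp","buckle"]:
  for r in spot_point("side",n): print(n,np.round(r["pixel"]),round(r["confidence"],2),np.round(at("side",r["pixel"],.01 if n[0]=="c" else .04),4))
s=read_state();print(s["position"],s["contact_force"],s["clock"])
E
```

```text
concho_b [212. 315.] 0.76 [0.5269 0.2359 0.01  ]
concho_b [361. 326.] 0.72 [0.321 0.173 0.01 ]
concho_b [277. 368.] 0.67 [0.4024 0.2849 0.01  ]
concho_b [214. 185.] 0.54 [ 0.7018 -0.0804  0.01  ]
concho_b [179. 318.] 0.53 [0.5698 0.2596 0.01  ]
jar [316. 216.] 0.65 [ 0.4571 -0.0149  0.04  ]
stamp [165. 237.] 0.55 [0.6705 0.1353 0.04  ]
buckle [212. 184.] 0.55 [ 0.681  -0.0411  0.04  ]
buckle [295. 167.] 0.44 [ 0.5537 -0.1604  0.04  ]
[0.50754802 0.1117773  0.2196643 ] [-0.0667959   0.30483466 -0.32334681] 16.675
```

View pics/s6.png

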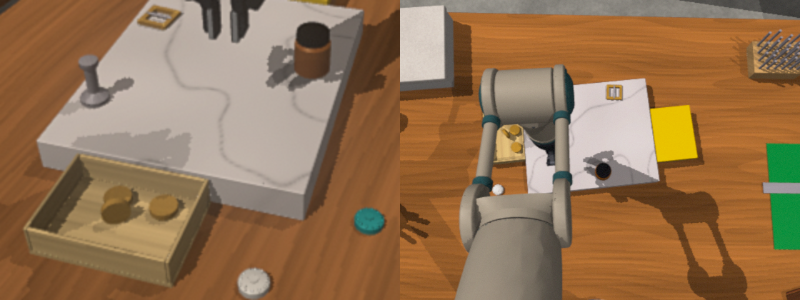

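All three conchos show in the tray, at about (163,208), (117,195) and (117,210) in the left crop. The jar, stamp and buckle are where they were, and the arm is clear.

```bash
python3 -c "
from rig import *
print(close_job())"
```

```text
the job is handed in; nothing more can be done
None
```

I swept all three conchos into the tray in about 17 s and handed the job in. The last pictures show the jar, stamp and buckle where they were, though `close_job()` reported no verdict.

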